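# Unclip the lid ring of the wide flask with the pick

## Robot

A 6-joint arm with a two-finger parallel gripper is mounted at the origin on the work surface. World frame = base frame: x ahead of the robot, y to its left, z up, the work surface at z = 0. Lengths are in m, angles in rad, forces in N, time in s.
With the tool pointing down it reaches from about 0.3 to 0.775 m from the base axis. Payload 14.6 kg.
Tool frame: the origin (TCP) lies on the centre line of the jaws, within the pads' length; the fingertips stand 17 mm ahead of it and the grasp point (between the pads) lies 2 mm behind it; z points along the fingers, x is the direction in which the jaws open and shut, and the axes are right-handed (so a half turn about z gives the same grasp; the last joint's range is limited). The gripper opens to 94 mm and grips with 3 to 60 N. Pads are 16 mm wide; open, the fingers measure 119 mm over their backs; the gripper's body (75 mm by 177 mm) begins 78 mm behind the grasp point.
Start: joints at [-1.383, 0.3, 1.521, -0, 1.321, -0.067], TCP at [0.139, -0.532, 0.222] pointing down, gripper open.
Joint ranges: [-3.03, 3.03], [-0.79, 2.21], [0.23, 2.52], [-1.04, 4.18], [0, 3.07], [-2.55, 2.55]. Speed limits (rad/s): [2.22, 2.22, 2.57, 3.14, 3.14, 3.14].

## Interface

Orientations are given as [roll, pitch, yaw] about the fixed x, y, z axes, in that order (R = Rz(yaw) Ry(pitch) Rx(roll)).
In Python, from station import ctrl gives the robot as it stands. The module is installed in compiled form; this text tells all that it offers.
- The arm moves only by the tool drive_tool, never from a script. Its argument "increments" is a list of rows, each a list of 3 entries, a list of its own where there are three numbers: the turn, a rotation vector about the tool's x, y, z in degrees, then the shift along the tool's x, y, z in mm, then the opening, from 0 (shut) to 1 (fully open). In form: [[[ax, ay, az], [dx, dy, dz], hand], ...]. A call has 1 to 20 rows; each row shifts and turns the commanded pose from where the row before left it, along the tool's axes as they then stand; what a row does not reach is not made up. A row lasts 1/8 s, in which the tool goes at most 62.5 mm and 10.7 degrees, less where a joint would pass 70% of its speed; a pose out of reach is approached as far as the arm can. A call with a gripper value outside its range is refused whole. The fingers move at their own pace and stop on an object; "squeeze" is the grip in N (left out, the last holds). Time passes only in rows, so rows that do not move let the fingers close. It gives the time, the measured TCP pose, the force and the opening at its end, in the units of the state.
- ctrl.get_obs(): the state, without advancing time (a new reading comes with each control period).
- ctrl.camera(name): name is "side" or "top"; returns the picture (384x512x3 uint8, red, green, blue); there is no depth.
- ctrl.calibration(name): a dict with "fx", "fy", "cx", "cy" (pixels), "rvec" (rotation vector, rad) and "tvec" (3), from world to camera coordinates, as OpenCV has them. Camera axes: x right, y down, z forward; pixel columns grow to the right and rows downward; lengths in m; the calibration is good to about 2 mm. A picture is of the moment at which its call begins. calibration takes no time and is no camera call.
- ctrl.hand_in(): hands the job in, once; it reports no verdict.
The state is a dict: "time_s": time; "qpos": joint angles; "joint_vel": joint speeds; "tau": joint torques, N m; "ee_pos": TCP position; "eef_rot": TCP orientation; "force": force on the tool from outside, world axes, zero at the start; "moment": the same for the moment, N m; "grip_width": finger opening in m.
Only numpy, scipy, OpenCV 4.12 (cv2) and the standard library are available. Lean on these libraries where they do the work, as an engineer would, in place of code of your own. Each camera call takes 0.05 s, during which the arm holds its last target.

## Task

Take the pick from its rest, put its tip under the protruding tab of the wide flask's split ring and lift the ring out of its groove until it stands up at 30 degrees or more. Use the pick, not the fingers, on the flask; then lay the pick back in its rest and let go. Leave the narrow flask's ring in its groove.

Things in the scene. Friction and masses are not known exactly. Their poses are not given: they have to be found in the camera images.
- pick_grip (a point): Centre of the handle of the pick, a loose tool (60 g) lying level in its rest. Grey handle 104 long, 16 wide, 18 high (mm), centred here; x along it towards the tip, z up. A straight round steel shank on the same axis leaves its front: 9 mm thick to x = +62, then 6 mm thick to its end, the pick tip, at x = +100 mm. Grip the handle across y.
- pick_rest: White rest, fixed. Origin: centre of its underside, on the table; x along the pick (tip to +x), z up. Two cradles, 8 mm thick, at x = -40 and +40 mm, carry the handle (its centre at z = 49 mm) in slots 32 mm wide between cheeks 52 mm high. Between the cradles the handle is free for the fingers; the base plate there, 104 x 60 mm, is 6 mm high.
- wide_pot: Wide aluminium flask, 100 mm across, rim 70 mm high, fixed. Origin: centre of its underside, on the table; z up. Split ring of dark 6 mm steel bar in the groove inside the rim. One end is a flat tab, 24 wide, 4 thick, out through a notch along the flask's -x: it ends at x = -78 mm, 28 mm past the wall, underside at z = 60 mm, free air below.
- wide_ring (a joint): Swing of the wide flask's ring, rad: 0 in the groove, growing as the tab goes up, at most 1.3. The rigid ring swings about a pin opposite the tab, at x = +40, z = 62 mm in the flask's frame, axis along y. Stiff (about 1 N up at the tab moves it); it stays where it is left.
- narrow_pot: The narrow flask, a bystander of the same make: 64 mm diameter, rim 55 mm high, fixed to the table. Its ring's tab points along its -x, reaching 52 mm from its axis. Origin: centre of its underside. It stands beside the wide flask, on either side.
- narrow_ring (a joint): Swing of the narrow flask's ring, rad: 0 lying in its groove.
Things that resemble listed ones, but are neither listed nor needed, are in the scene too. Of the things like the part that bears pick_grip, leave any that is blue or brown; of the rest the larger one is meant.

How it is judged:
By the outcome, as a careful person would: the job done as asked, in the order asked, and still so for the second after the job is handed in, with the robot touching nothing.
It also fails if it takes over 58 s, if anything falls off the work surface, if the arm or the gripper's body presses on something with over 40 N, if the wrist force passes 120 N, or if a joint passes its speed limit or range.

## Working session

There is one attempt and no reset: what is moved stays moved. The work goes in short steps, Python scripts to look and compute and a tool call to move; the robot and the scene stay as the last step left them, time stands still between calls to the robot, and variables do not carry over. Pictures are saved under pics/ and viewed, and the job is handed in when it is done.

Besides the shell and the picture viewer there is one more tool, called as name([rows], argument=value, ...), one row to a line, values as JSON. drive_tool: Moves the arm, as the interface text tells. Its arguments: {"type":"object","properties":{"increments":{"type":"array"},"squeeze":{"type":"number"}},"required":["increments"]}

```bash
mkdir -p pics; python3 - <<'E'
from station import ctrl
import cv2
for n in("side","top"):
    im=ctrl.camera(n); cv2.imwrite(f"pics/{n}0.png",cv2.cvtColor(im,cv2.COLOR_RGB2BGR)); print(n,ctrl.calibration(n))
print(ctrl.get_obs())
E
```

```text
side {'fx': 364.37334145694075, 'fy': 364.37334145694075, 'cx': 252.85216994044706, 'cy': 190.49977400861712, 'rvec': array([ 0.24638636, -2.83251065,  1.13029323]), 'tvec': array([0.49855748, 0.17087742, 0.8599756 ])}
top {'fx': 489.72790947213036, 'fy': 489.72790947213036, 'cx': 253.9888488174015, 'cy': 186.35735810170348, 'rvec': array([ 2.17066792, -2.21140415,  0.07974568]), 'tvec': array([-0.08641144,  0.52893828,  1.03418162])}
{'time_s': 0.1, 'qpos': array([-1.38257581e+00,  3.00399822e-01,  1.52150217e+00,  6.00072051e-06,
        1.32065258e+00, -6.66175751e-02]), 'joint_vel': array([ 0.0011538 , -0.00264494, -0.00147984,  0.00109989,  0.0014437 ,
        0.00112805]), 'tau': array([ 1.62242497e-03, -5.32643473e+01, -3.53284121e+01,  7.09994417e-02,
        2.34738953e-02, -7.06581886e-05]), 'ee_pos': array([ 0.13860061, -0.53204355,  0.22195879]), 'eef_rot': array([-3.14152282e+00,  9.59394267e-04, -1.31595968e+00]), 'force': array([-0.17212138,  0.0958968 ,  0.03744147]), 'moment': array([ 0.00261796,  0.00400283, -0.01843223]), 'grip_width': 0.09396005344492456}
```

View pics/side0.png

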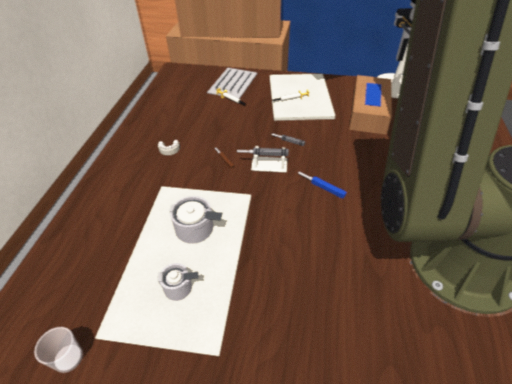

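View pics/top0.png

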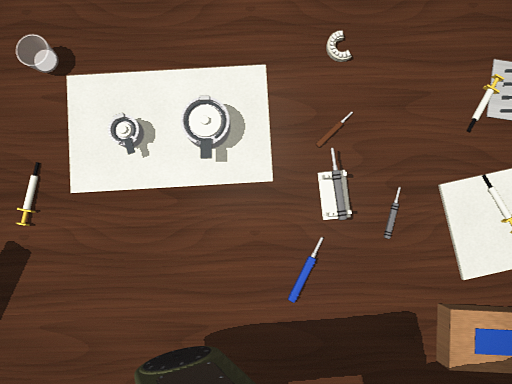

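The top picture shows four pick-like tools: grey with a thick handle in the white rest at (340,190), a smaller grey one at (393,212), blue at (305,270) and brown at (335,130). The larger grey one, in the rest, fits. The wide flask is at (206,120) and the narrow one at (125,130). I'll confirm this in enlarged crops.

```bash
cat > h.py <<'E'
import cv2,numpy as np
from station import ctrl
def crop(n,src,x,y,w,h,s,out):
    im=cv2.imread(src)[y:y+h,x:x+w]; im=cv2.resize(im,None,fx=s,fy=s,interpolation=cv2.INTER_CUBIC)
    cv2.imwrite(out,im)
def cal(n):
    c=ctrl.calibration(n);K=np.array([[c['fx'],0,c['cx']],[0,c['fy'],c['cy']],[0,0,1]]);return K,c['rvec'],c['tvec']
def proj(n,P):
    K,r,t=cal(n);return cv2.projectPoints(np.array(P,float).reshape(-1,3),r,t,K,None)[0].reshape(-1,2)
def unproj(n,uv,z):
    K,r,t=cal(n);R=cv2.Rodrigues(r)[0];d=R.T@np.linalg.inv(K)@np.array([*uv,1.]);c=-R.T@t
    return c+d*(z-c[2])/d[2]
def tri(a,b):
    Ps=[]
    for n in("side","top"):
        K,r,t=cal(n);Ps.append(K@np.c_[cv2.Rodrigues(r)[0],t])
    X=cv2.triangulatePoints(Ps[0],Ps[1],np.array(a,float).reshape(2,1),np.array(b,float).reshape(2,1));return (X[:3]/X[3]).ravel()
E
python3 - <<'E'
from h import *
crop(0,"pics/top0.png",300,140,110,90,7,"pics/c1.png")
crop(0,"pics/top0.png",90,80,170,95,4.6,"pics/c2.png")
crop(0,"pics/side0.png",210,125,130,80,6,"pics/c3.png")
crop(0,"pics/side0.png",140,180,110,130,4.6,"pics/c4.png")
print(unproj("top",(340,195),.05),unproj("top",(206,120),.07))
E
```

```text
[ 0.50379066 -0.27468037  0.05      ] [6.62458096e-01 3.41325014e-04 7.00000000e-02]
```

View pics/c1.png

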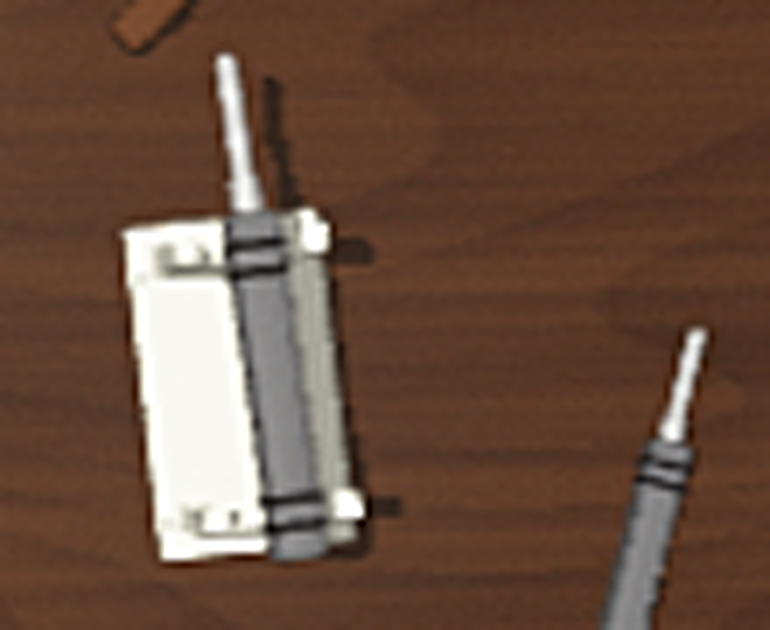

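View pics/c2.png

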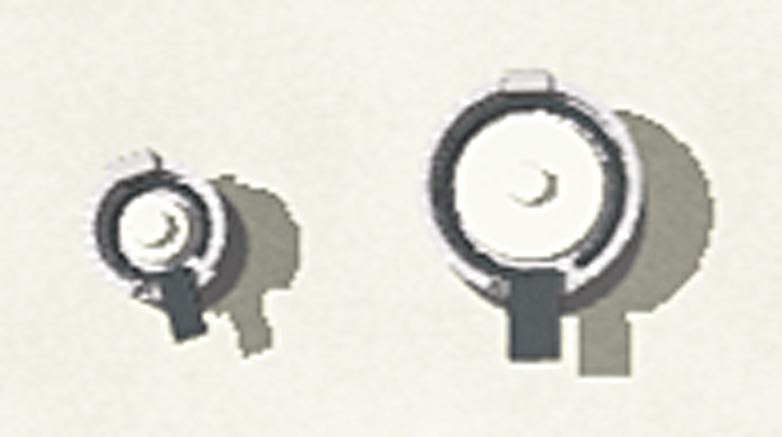

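View pics/c3.png

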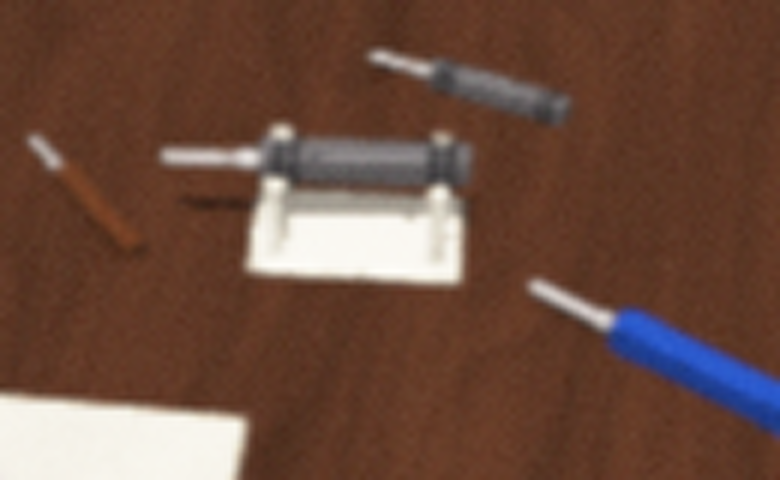

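View pics/c4.png

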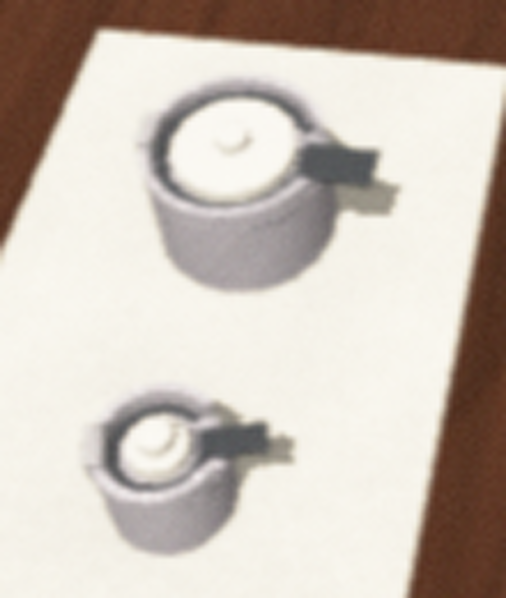

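The crops confirm it. The thick grey pick lies in the white rest, tip at about (332,149) top and (237,151) side. The grey one at (393,212) is smaller and off the rest. The wide flask's tab points down in the image, towards the robot. Next I'll fit the poses.

```bash
cat > fit.py <<'E'
from h import *
from scipy.optimize import least_squares
def T(p,L,z0=0):
    c,s=np.cos(p[2]),np.sin(p[2]);L=np.array(L,float)
    return np.c_[p[0]+c*L[:,0]-s*L[:,1],p[1]+s*L[:,0]+c*L[:,1],L[:,2]+z0]
def fit(obs,p0):
    def f(p): return np.concatenate([(proj(n,T(p,[l]))[0]-uv) for n,l,uv in obs])
    r=least_squares(f,p0);return r.x,f(r.x).reshape(-1,2).round(1)
E
python3 - <<'E'
from fit import *
t=lambda x,y:(300+x/7-.43,140+y/7-.43)
s=lambda x,y:(210+x/6-.42,125+y/6-.42)
p,r=fit([("top",(.1,0,.049),t(226,56)),("top",(.052,0,.049),t(252,212)),("top",(-.052,0,.058),t(299,553)),
 ("side",(.1,0,.049),s(160,156)),("side",(-.052,0,.049),s(469,163)),("side",(.052,0,.049),s(263,157))],[.5,-.27,.1])
print("pick",p,np.degrees(p[2]),r)
# rest base plate corners
p,r=fit([("top",(.052,.03,.006),t(124,230)),("top",(-.052,.03,.006),t(163,558)),
 ("side",(.052,.03,.006),s(247,270)),("side",(-.052,.03,.006),s(463,283))],[.5,-.27,.1])
print("rest",p,np.degrees(p[2]),r)
t=lambda x,y:(90+x/4.6-.4,80+y/4.6-.4)
s=lambda x,y:(140+x/4.6-.4,180+y/4.6-.4)
p,r=fit([("top",(-.078,.012,.064),t(508,361)),("top",(-.078,-.012,.064),t(560,359)),
 ("top",(0,.05,.07),t(427,190)),("top",(0,-.05,.07),t(645,190)),
 ("side",(-.078,-.012,.064),s(378,150)),("side",(-.078,.012,.064),s(368,183))],[.66,0,0])
print("wide",p,np.degrees(p[2]),r)
p,r=fit([("top",(-.052,.0,.049),t(190,337)),("top",(0,0,.055),t(162,228))],[.66,.15,0.3])
print("narrow",p,np.degrees(p[2]),r)
E
```

```text
pick [ 0.50444861 -0.27138274  0.10591068] 6.068235067595588 [[ 0.  -0.1]
 [-0.6  0.2]
 [ 0.2  1. ]
 [-0.1 -0.8]
 [-0.3 -0.1]
 [-1.1 -0.4]]
rest [ 0.50639351 -0.26788555  0.08727657] 5.000579216576087 [[-0.6  0.1]
 [-0.7  0.9]
 [ 0.  -1.2]
 [-1.1 -1.5]]
wide [ 6.61962910e-01  6.56267076e-04 -3.22900070e-02] -1.8500811238210393 [[-0.5  0.1]
 [-0.2  0.7]
 [-0.9 -1. ]
 [ 0.3 -0.3]
 [ 0.7 -0.9]
 [ 0.2 -0.7]]
narrow [0.64998218 0.17119452 0.22239124] 12.74207965160569 [[ 0.1  0.4]
 [-0.1 -0.4]]
```

```bash
cat > go.py <<'E'
from h import *
from scipy.spatial.transform import Rotation as Ro
def plan(xyz,yaw_deg,tilt=0):
    """turn (rotvec deg, tool) to do first, then shift in tool axes (mm)"""
    o=ctrl.get_obs();R=Ro.from_euler('xyz',o['eef_rot']);
    G=Ro.from_euler('xyz',[180,tilt,yaw_deg],degrees=True)
    turn=(R.inv()*G).as_rotvec(degrees=True)
    print("t",o['time_s'],"turn",turn.round(2),"shift(after turn)",(G.inv().apply(np.array(xyz)-o['ee_pos'])*1e3).round(1),"F",o['force'].round(1),"w",o['grip_width'].round(4))
E
python3 - <<'E'
from go import *
plan((.5045,-.2710,.15),-83.9)
E
```

```text
Traceback (most recent call last):
  File "go.py", line 8, in plan
    print("t",o['time_s'],"turn",turn.round(2),"shift(after turn)",(G.inv().apply(np.array(xyz)-o['ee_pos'])*1e3).round(1),"F",o['force'].round(1),"w",o['grip_width'].round(4))
                                                                                                                                                       ^^^^^^^^^^^^^^^^^^^^^
AttributeError: 'float' object has no attribute 'round'
```

```bash
sed -i "s/o\['grip_width'\].round(4)/o['grip_width']/" go.py
python3 - <<'E'
from go import *
plan((.5045,-.2710,.15),-83.9)
E
```

```text
t 0.1 turn [0.   0.06 8.5 ] shift(after turn) [-220.7 -391.6   72. ] F [-0.2  0.1  0. ] w 0.09396005344492456
```

drive_tool([
  [[0,0,8.5],[0,0,0],0.6],
  [[0,0,0],[-18.4,-32.6,6],0.6],
  [[0,0,0],[-18.4,-32.6,6],0.6],
  [[0,0,0],[-18.4,-32.6,6],0.6],
  [[0,0,0],[-18.4,-32.6,6],0.6],
  [[0,0,0],[-18.4,-32.6,6],0.6],
  [[0,0,0],[-18.4,-32.6,6],0.6],
  [[0,0,0],[-18.4,-32.6,6],0.6],
  [[0,0,0],[-18.4,-32.6,6],0.6],
  [[0,0,0],[-18.4,-32.6,6],0.6],
  [[0,0,0],[-18.4,-32.6,6],0.6],
  [[0,0,0],[-18.4,-32.6,6],0.6],
  [[0,0,0],[-18.4,-32.6,6],0.6],
  [[0,0,0],[0,0,0],0.6],
  [[0,0,0],[0,0,0],0.6],
])

```text
time_s: 1.98
ee_pos: [0.5037, -0.2713, 0.1503]
eef_rot: [3.141, 0.0, -1.464]
force: [-1.1, 0.1, 0.4]
grip_width: 0.0565
```

```bash
python3 - <<'E'
from go import *
plan((.5045,-.2710,.047),-83.9)
for n in("side","top"):
    cv2.imwrite(f"pics/{n}1.png",ctrl.camera(n)[:,:,::-1])
crop(0,"pics/side1.png",190,60,160,120,5,"pics/d1.png")
crop(0,"pics/top1.png",280,130,120,100,6,"pics/d2.png")
E
```

```text
t 1.975 turn [0.03 0.01 0.01] shift(after turn) [ -0.2  -0.8 103.3] F [-1.1  0.1  0.4] w 0.05654968646699819
```

View pics/d1.png

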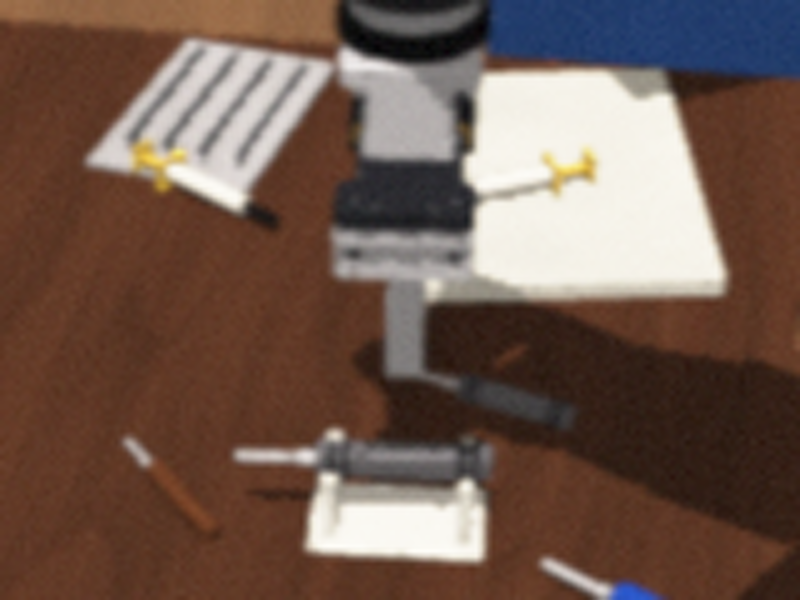

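View pics/top1.png

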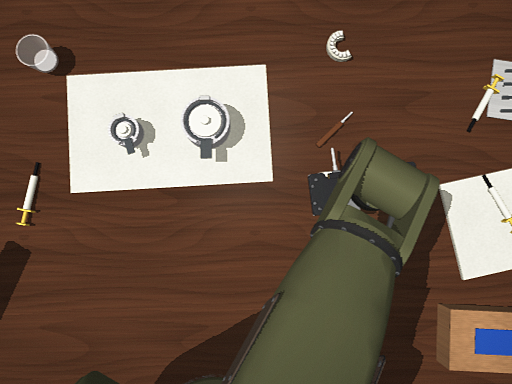

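The side crop shows the fingers above the handle's middle, between the cradles, at about (270,130) full-image. I'll descend and close.

drive_tool([
  [[0,0,0],[0,-0.8,20],0.6],
  [[0,0,0],[0,0,20],0.6],
  [[0,0,0],[0,0,20],0.6],
  [[0,0,0],[0,0,20],0.6],
  [[0,0,0],[0,0,15],0.6],
  [[0,0,0],[0,0,8.3],0.6],
  [[0,0,0],[0,0,0],0.6],
  [[0,0,0],[0,0,0],0.4],
  [[0,0,0],[0,0,0],0.3],
  [[0,0,0],[0,0,0],0.2],
  [[0,0,0],[0,0,0],0.1],
  [[0,0,0],[0,0,0],0],
  [[0,0,0],[0,0,0],0],
  [[0,0,0],[0,0,0],0],
], squeeze=40)

```text
time_s: 3.82
ee_pos: [0.505, -0.271, 0.0472]
eef_rot: [-3.142, -0.0, -1.464]
force: [-0.4, 0.9, 1.4]
grip_width: 0.0155
```

```bash
python3 - <<'E'
from go import *
plan((.5045,-.2710,.047),-83.9)
cv2.imwrite("pics/side2.png",ctrl.camera("side")[:,:,::-1])
crop(0,"pics/side2.png",210,80,130,100,6,"pics/d3.png")
E
```

```text
t 3.825 turn [-0. -0. -0.] shift(after turn) [-0.1  0.5  0.2] F [-0.4  0.9  1.4] w 0.015514850383370516
```

View pics/d3.png

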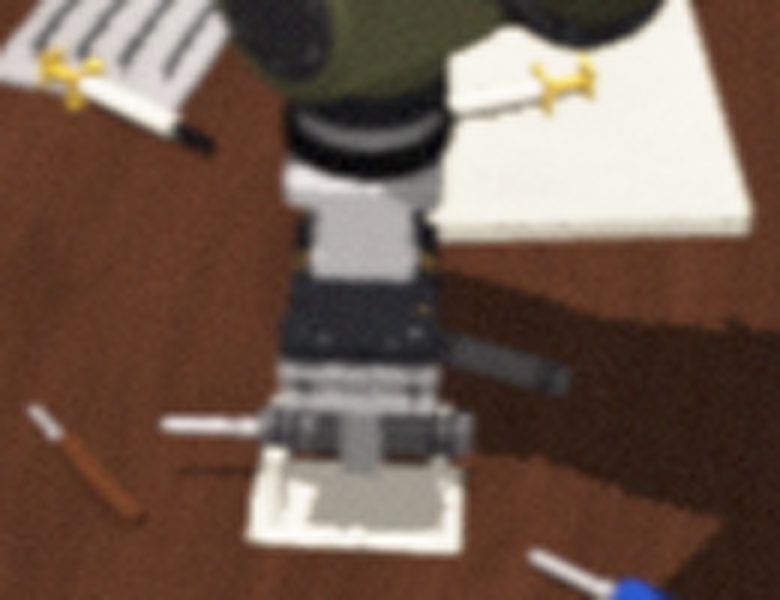

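Grasped: width 15.5 mm, and the side crop shows the pick level in the fingers. I'll lift it clear.

drive_tool([
  [[0,0,0],[0,0,-10],0],
  [[0,0,0],[0,0,-20],0],
  [[0,0,0],[0,0,-25],0],
  [[0,0,0],[0,0,-25],0],
  [[0,0,0],[0,0,-20],0],
  [[0,0,8],[0,0,0],0],
  [[0,0,0],[0,0,0],0],
])

```text
time_s: 4.75
ee_pos: [0.5049, -0.2711, 0.1477]
eef_rot: [-3.141, -0.0, -1.603]
force: [-0.7, 0.1, -0.5]
grip_width: 0.0158
```

```bash
python3 - <<'E'
from go import *
plan((.4621,.0072,.15),-91.85)
E
```

```text
t 4.75 turn [-0.02 -0.02 -0.01] shift(after turn) [-276.7   51.8   -2.3] F [-0.7  0.1 -0.5] w 0.01578596135524993
```

drive_tool([
  [[0,0,0],[-15,3,0],0],
  [[0,0,0],[-30,6,0],0],
  [[0,0,0],[-30,6,0],0],
  [[0,0,0],[-30,6,0],0],
  [[0,0,0],[-30,6,0],0],
  [[0,0,0],[-30,6,0],0],
  [[0,0,0],[-30,6,0],0],
  [[0,0,0],[-30,6,0],0],
  [[0,0,0],[-30,6,0],0],
  [[0,0,0],[-22,1,0],0],
  [[0,0,0],[0,0,20],0],
  [[0,0,0],[0,0,20],0],
  [[0,0,0],[0,0,0],0],
  [[0,0,0],[0,0,0],0],
])

```text
time_s: 6.5
ee_pos: [0.4622, 0.0078, 0.1078]
eef_rot: [-3.141, 0.0, -1.603]
force: [0.1, 0.0, -0.6]
grip_width: 0.0159
```

```bash
python3 - <<'E'
from go import *
plan((.4621,.0072,.048),-91.85)
for n in("side","top"):
    cv2.imwrite(f"pics/{n}3.png",ctrl.camera(n)[:,:,::-1])
crop(0,"pics/side3.png",150,130,160,120,5,"pics/e1.png")
crop(0,"pics/top3.png",150,70,130,105,6,"pics/e2.png")
E
```

```text
t 6.5 turn [-0.04  0.    0.01] shift(after turn) [ 0.6  0.1 59.8] F [ 0.1  0.  -0.6] w 0.015854593688400826
```

View pics/e1.png

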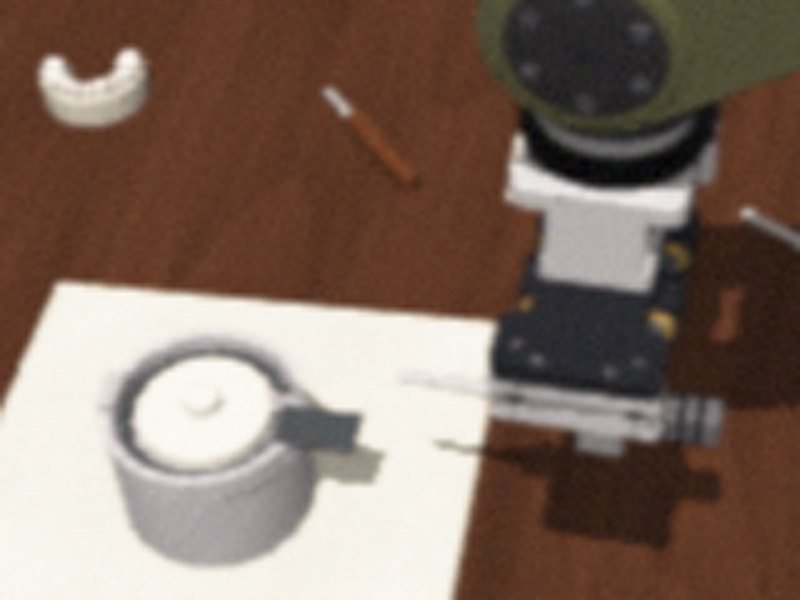

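View pics/e2.png

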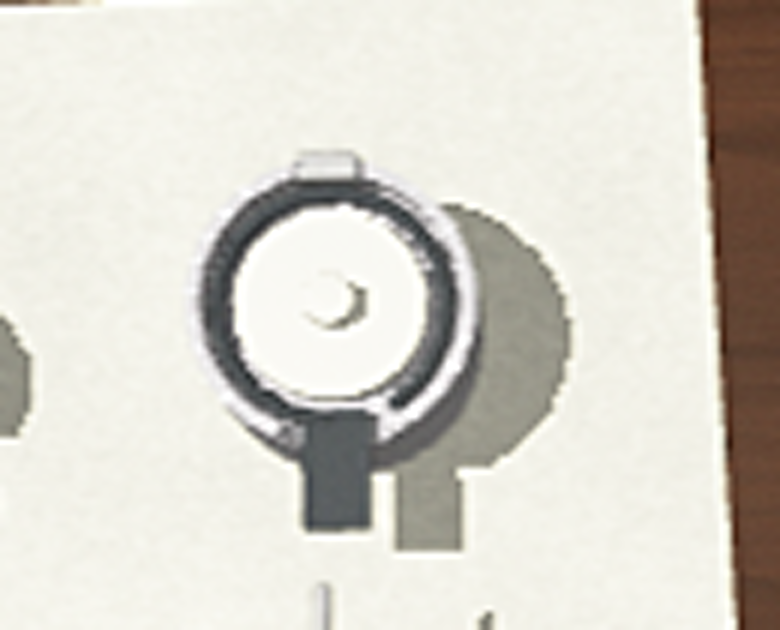

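The pick is held with its tip at (203,167) top and (230,205) side. The tab's end centre is at (206,158) top. I'll check the tip position and the level.

```bash
python3 - <<'E'
from go import *
o=ctrl.get_obs()
p=o['ee_pos']+[.1*np.cos(.0323),-.1*np.sin(.0323),.002]
print(p,proj("side",p),proj("top",p), tri((230-.4,205.2-.4),(203.4-.4,167-.4)))
E
```

```text
[0.56238574 0.00439704 0.10996691] [[228.4087057  203.94950458]] [[202.69738404 166.33844165]] [0.56136411 0.00397305 0.1068747 ]
```

drive_tool([
  [[0,0,0],[0.6,0,20],0],
  [[0,0,0],[0,0,20],0],
  [[0,0,0],[0,0,12],0],
  [[0,0,0],[0,0,8],0],
  [[0,0,0],[0,0,0],0],
  [[0,0,0],[0,-10,0],0],
  [[0,0,0],[0,-10,0],0],
  [[0,0,0],[0,-10,0],0],
  [[0,0,0],[0,-8,0],0],
  [[0,0,0],[0,0,0],0],
  [[0,0,0],[0,0,0],0],
])

```text
time_s: 7.98
ee_pos: [0.4999, 0.0057, 0.047]
eef_rot: [3.141, 0.0, -1.604]
force: [-0.4, -0.2, -0.4]
grip_width: 0.0157
```

```bash
python3 - <<'E'
from go import *
plan((.5021,.0059,.048),-91.85)
for n in("side","top"):
    cv2.imwrite(f"pics/{n}4.png",ctrl.camera(n)[:,:,::-1])
crop(0,"pics/side4.png",150,180,110,80,7,"pics/f1.png")
crop(0,"pics/top4.png",150,70,130,105,6,"pics/f2.png")
E
```

```text
t 7.975 turn [ 0.02  0.   -0.05] shift(after turn) [-0.3 -2.2 -1. ] F [-0.4 -0.2 -0.4] w 0.01570577698775634
```

View pics/f1.png

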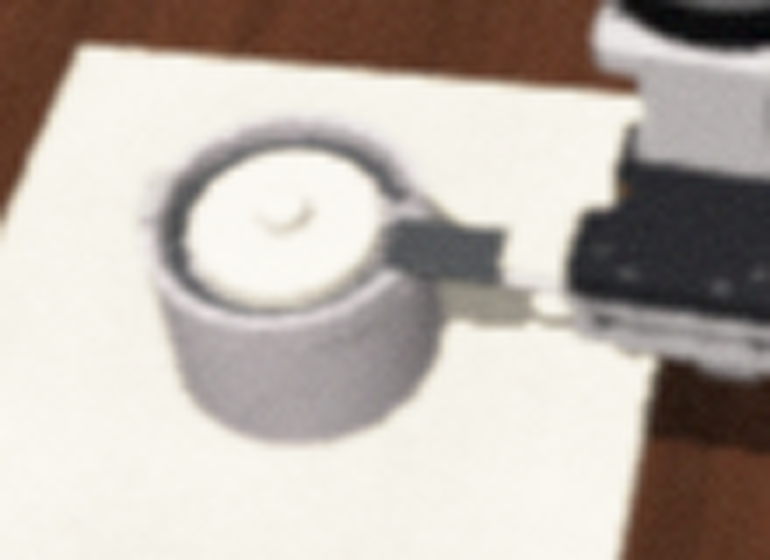

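View pics/f2.png

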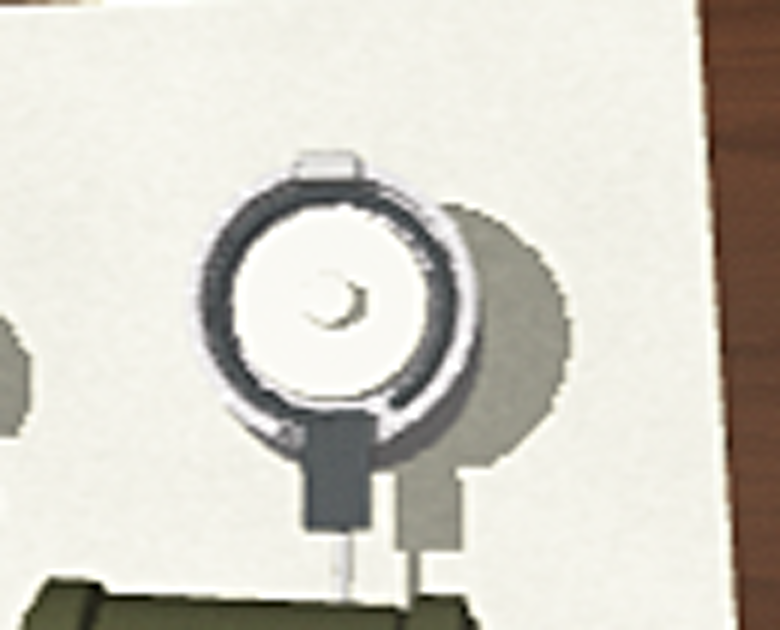

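The tip is under the tab, near its centre line, and the shank comes out at (207,165) top. I'll start the lift and check partway.

drive_tool([
  [[0,0,0],[0,0,-4],0],
  [[0,0,0],[0,0,-4],0],
  [[0,0,0],[0,-0.4,-8.9],0],
  [[0,0,0],[0,-1.1,-8.8],0],
  [[0,0,0],[0,-2,-8.7],0],
  [[0,0,0],[0,0,0],0],
])

```text
time_s: 8.82
ee_pos: [0.5042, 0.0055, 0.0824]
eef_rot: [-3.14, -0.0, -1.604]
force: [-0.7, 0.0, -0.4]
grip_width: 0.0154
```

```bash
python3 - <<'E'
from go import *
plan((.5021,.0059,.048),-91.85)
cv2.imwrite("pics/side5.png",ctrl.camera("side")[:,:,::-1])
crop(0,"pics/side5.png",150,160,110,85,7,"pics/g1.png")
E
```

```text
t 8.825 turn [-0.1  -0.   -0.05] shift(after turn) [-0.3  2.1 34.4] F [-0.7  0.  -0.4] w 0.015421305780596743
```

View pics/g1.png

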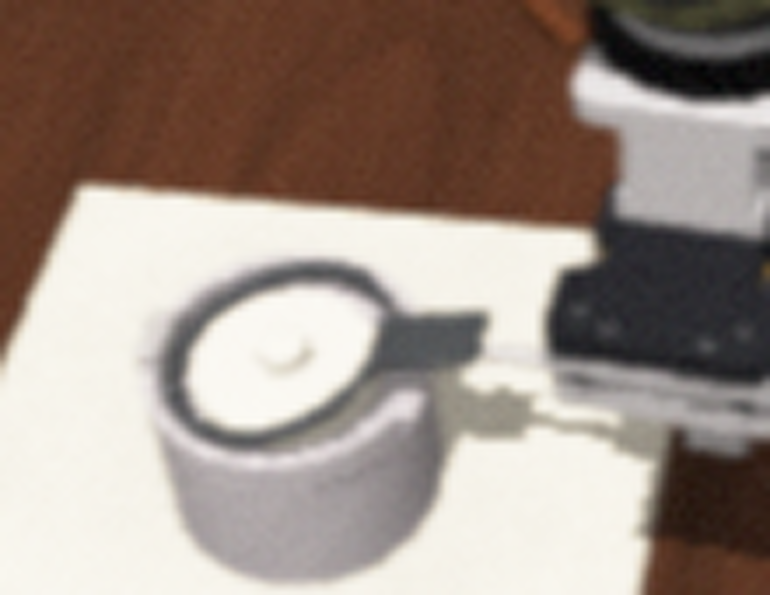

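The ring is rising with the tip under the tab. I'll continue along the arc.

drive_tool([
  [[0,0,0],[0,-2.7,-8.5],0],
  [[0,0,0],[0,-3.4,-8.2],0],
  [[0,0,0],[0,-4.1,-7.9],0],
  [[0,0,0],[0,-4.7,-7.5],0],
  [[0,0,0],[0,-5.5,-7.1],0],
  [[0,0,0],[0,-6,-6.5],0],
  [[0,0,0],[0,0,0],0],
])

```text
time_s: 9.75
ee_pos: [0.5307, 0.0046, 0.1277]
eef_rot: [-3.14, -0.0, -1.604]
force: [0.5, 1.2, -0.6]
grip_width: 0.0154
```

```bash
python3 - <<'E'
from go import *
plan((.5021,.0059,.048),-91.85)
for n in("side","top"):
    cv2.imwrite(f"pics/{n}6.png",ctrl.camera(n)[:,:,::-1])
crop(0,"pics/side6.png",150,150,110,85,7,"pics/g2.png")
crop(0,"pics/top6.png",90,70,190,105,4.1,"pics/g3.png")
# predicted tab end mid & corners at angles
from fit import T
for a in (30,35,40,45,50):
    c,s=np.cos(np.radians(a)),np.sin(np.radians(a))
    P=T([.662,.0007,-.0323],[(.04-.118*c-s*.002,y,.062+.118*s-.0+c*.002) for y in(-.012,.012)])
    print(a,proj("side",P).round(1).tolist(),proj("top",P).round(1).tolist())
E
```

```text
t 9.75 turn [-0.07 -0.   -0.05] shift(after turn) [-0.3 28.6 79.7] F [ 0.5  1.2 -0.6] w 0.015383492350433436
30 [[214.4, 194.2], [211.5, 201.6]] [[208.9, 147.0], [196.5, 146.9]]
35 [[211.9, 191.3], [208.9, 198.8]] [[208.5, 143.6], [196.1, 143.4]]
40 [[209.0, 188.6], [206.0, 196.0]] [[208.2, 139.8], [195.7, 139.6]]
45 [[205.9, 185.9], [202.7, 193.4]] [[208.0, 135.6], [195.3, 135.4]]
50 [[202.4, 183.4], [199.2, 190.8]] [[207.7, 131.0], [195.0, 130.8]]
```

View pics/g2.png

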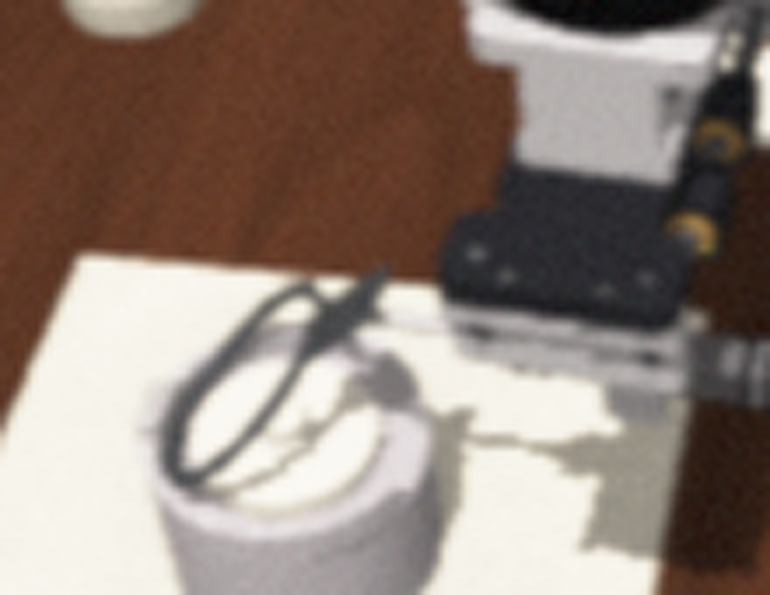

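View pics/g3.png

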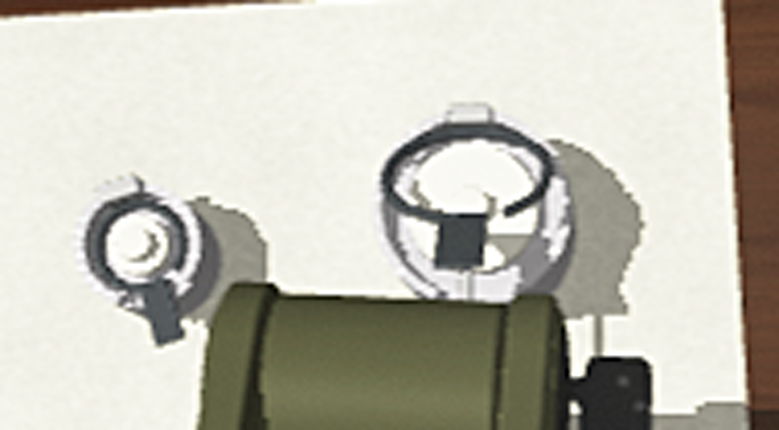

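The ring stands at about 44°: the tab end is at y≈135 top and (205,188) side, and the 45° prediction matches. I'll lower slightly, back out and return to the rest.

drive_tool([
  [[0,0,0],[0,1,4],0],
  [[0,0,0],[0,10,0],0],
  [[0,0,0],[0,20,0],0],
  [[0,0,0],[0,25,0],0],
  [[0,0,0],[0,25,0],0],
  [[0,0,0],[0,10,-10],0],
  [[0,0,0],[0,0,-15],0],
  [[0,0,0],[0,0,0],0],
])

```text
time_s: 10.85
ee_pos: [0.4404, 0.0076, 0.1499]
eef_rot: [-3.138, -0.0, -1.604]
force: [-0.7, 0.1, -1.1]
grip_width: 0.016
```

```bash
python3 - <<'E'
from go import *
plan((.505,-.2710,.147),-83.9)
for n in("side",):
    cv2.imwrite(f"pics/{n}7.png",ctrl.camera(n)[:,:,::-1])
crop(0,"pics/side7.png",150,120,160,120,5,"pics/g4.png")
E
```

```text
t 10.85 turn [-0.19 -0.02 -8.  ] shift(after turn) [283.9 -34.7   2.9] F [-0.7  0.1 -1.1] w 0.015989085770145014
```

View pics/g4.png

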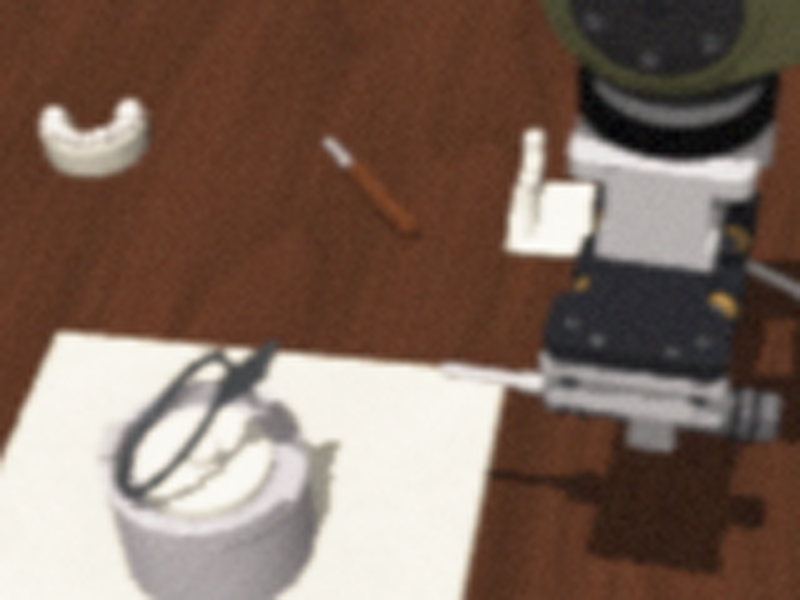

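The ring stays up and the pick is still level. Now the transfer back over the rest.

drive_tool([
  [[-0.2,0,-8],[0,0,0],0],
  [[0,0,0],[14,-2,0],0],
  [[0,0,0],[30,-4,0],0],
  [[0,0,0],[30,-4,0],0],
  [[0,0,0],[30,-4,0],0],
  [[0,0,0],[30,-4,0],0],
  [[0,0,0],[30,-4,0],0],
  [[0,0,0],[30,-4,0],0],
  [[0,0,0],[30,-4,0],0],
  [[0,0,0],[30,-3,0],0],
  [[0,0,0],[20,-2,0],0],
  [[0,0,0],[10,0,0],0],
  [[0,0,0],[0,0,0],0],
  [[0,0,0],[0,0,0],0],
])

```text
time_s: 12.65
ee_pos: [0.504, -0.2703, 0.1481]
eef_rot: [3.138, 0.0, -1.464]
force: [-0.0, 0.4, -0.3]
grip_width: 0.0159
```

```bash
python3 - <<'E'
from go import *
plan((.505,-.2710,.049),-83.9)
for n in("side","top"):
    cv2.imwrite(f"pics/{n}8.png",ctrl.camera(n)[:,:,::-1])
crop(0,"pics/side8.png",200,80,130,100,6,"pics/g5.png")
E
```

```text
t 12.65 turn [0.2  0.02 0.01] shift(after turn) [ 0.8 -0.9 99.1] F [-0.   0.4 -0.3] w 0.015869492635206716
```

View pics/g5.png

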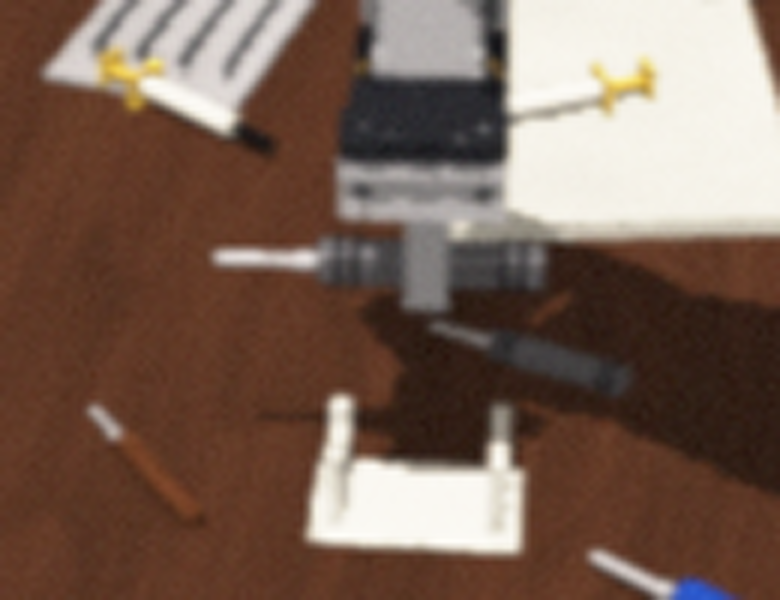

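The pick is level above the rest. I'll descend slowly to the original seat.

drive_tool([
  [[0.2,0,0],[0,-0.9,0],0],
  [[0,0,0],[0,0,20],0],
  [[0,0,0],[0,0,25],0],
  [[0,0,0],[0,0,20],0],
  [[0,0,0],[0,0,15],0],
  [[0,0,0],[0,0,10],0],
  [[0,0,0],[0,0,6],0],
  [[0,0,0],[0,0,3],0],
  [[0,0,0],[0,0,0],0],
  [[0,0,0],[0,0,0],0],
])

```text
time_s: 14.0
ee_pos: [0.5051, -0.271, 0.0495]
eef_rot: [-3.141, -0.0, -1.464]
force: [0.0, 0.4, -0.6]
grip_width: 0.0159
```

```bash
python3 - <<'E'
from go import *
plan((.505,-.2710,.047),-83.9)
for n in("side","top"):
    cv2.imwrite(f"pics/{n}9.png",ctrl.camera(n)[:,:,::-1])
crop(0,"pics/side9.png",210,100,130,100,6,"pics/g6.png")
E
```

```text
t 14.0 turn [-0.03 -0.01 -0.  ] shift(after turn) [0.  0.1 2.5] F [ 0.   0.4 -0.6] w 0.015891527640106234
```

View pics/g6.png

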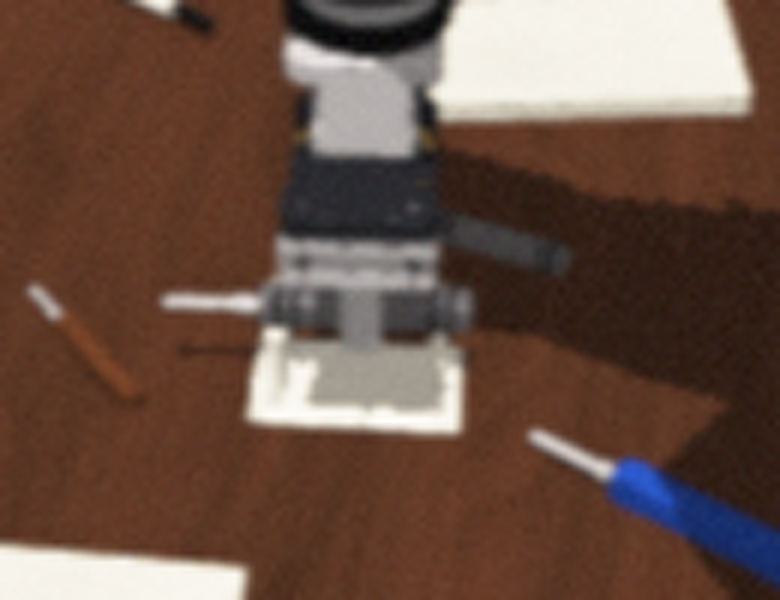

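The pick is in the slots, about 2 mm above its seat. I'll lower the last bit, release and retreat.

drive_tool([
  [[0,0,0],[0,0,1.2],0],
  [[0,0,0],[0,0,1],0],
  [[0,0,0],[0,0,0],0],
  [[0,0,0],[0,0,0],0.2],
  [[0,0,0],[0,0,0],0.3],
  [[0,0,0],[0,0,0],0.45],
  [[0,0,0],[0,0,0],0.6],
  [[0,0,0],[0,0,0],0.6],
  [[0,0,0],[0,0,-10],0.6],
  [[0,0,0],[0,0,-20],0.6],
  [[0,0,0],[0,0,-25],0.6],
  [[0,0,0],[0,0,-25],0.6],
  [[0,0,0],[0,0,-25],0.6],
  [[0,0,0],[0,20,-25],0.6],
  [[0,0,0],[0,50,-10],0.6],
  [[0,0,0],[0,50,0],0.6],
  [[0,0,0],[0,30,0],0.6],
  [[0,0,0],[0,0,0],0.6],
  [[0,0,0],[0,0,0],0.6],
])

```text
time_s: 16.48
ee_pos: [0.3564, -0.2869, 0.1874]
eef_rot: [-3.141, -0.0, -1.464]
force: [0.1, 0.0, -0.2]
grip_width: 0.0562
```

```bash
python3 - <<'E'
from go import *
plan((.505,-.2710,.047),-83.9)
for n in("side","top"):
    cv2.imwrite(f"pics/{n}10.png",ctrl.camera(n)[:,:,::-1])
crop(0,"pics/side10.png",140,120,200,150,4,"pics/g7.png")
crop(0,"pics/top10.png",90,70,290,160,2.7,"pics/g8.png")
E
```

```text
t 16.475 turn [-0.04 -0.03 -0.  ] shift(after turn) [-1.000e-01 -1.495e+02  1.404e+02] F [ 0.1  0.  -0.2] w 0.056206205077374165
```

View pics/g7.png

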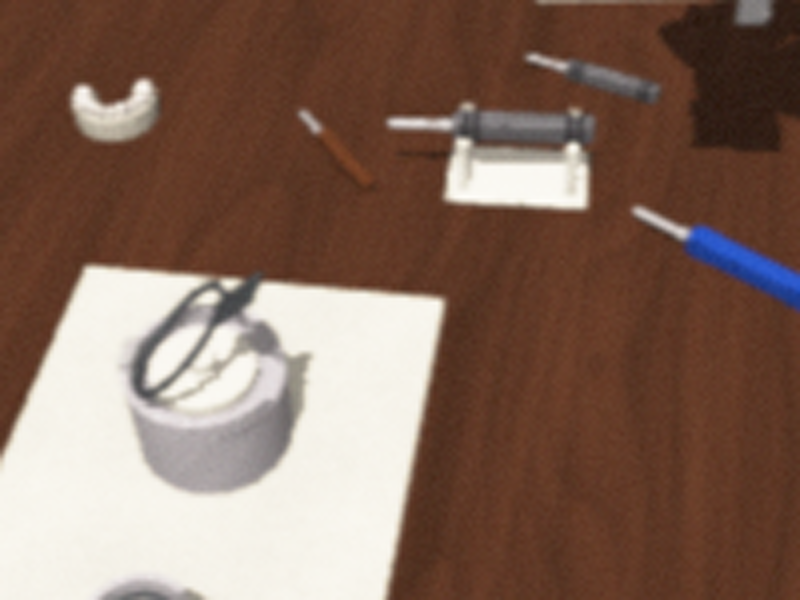

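View pics/g8.png

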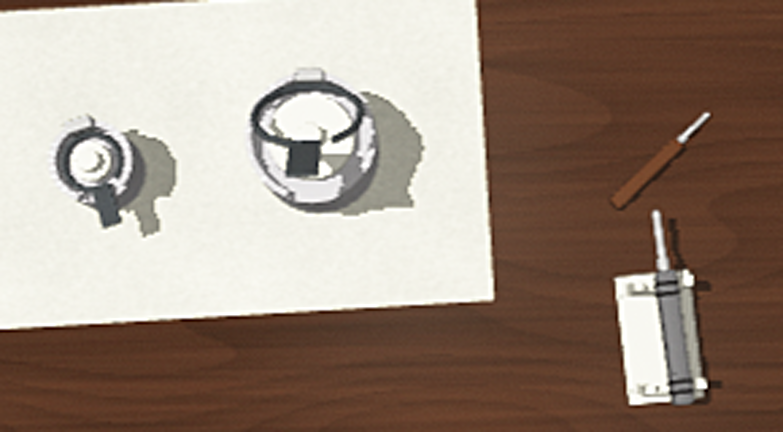

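The pick is back in its rest, with its tip at (333,148) top as at the start. The wide ring stands up at (202,128) top, the narrow ring is unmoved at (125,130), and the gripper is clear. Handing in.

```bash
python3 - <<'E'
from station import ctrl
print(ctrl.hand_in())
E
```

```text
the job is handed in; nothing more can be done
None
```

The wide flask's ring is up at about 44°, and the pick is back in its rest with the gripper open and clear. I handed the job in at about 16.5 s; the hand-in reports no verdict.

- **Lift:** I gripped the larger grey pick, put its tip under the wide flask's tab, and raised the ring along its arc. Only the pick touched the flask.
- **Ring angle:** after the lift, the tab's edges matched the predicted position for 43–45° in both camera views. The ring held after I withdrew the pick and still looked the same in the last pictures.
- **Pick:** it lies level in both cradles, with its tip within about a pixel of where it started.
- **Narrow flask:** its ring still lies in its groove.
- **Forces:** the wrist readings I took after each move stayed under about 2 N. No check failed or disagreed.

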